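# Scan the tray, then hold the lift's speed knob in its third notch

## Task

Send the loaded tray up on the tray lift: first squeeze the scanner's red trigger right in to read the tray's tag and let it spring back, then turn the black speed knob on the lift's control box clockwise by feel, three clicks from zero to the third notch and not past it. The lift runs only while the knob is held and the knob springs back when let go, so finish with the gripper's fingers still on it, holding it still in the third notch. Leave the red emergency stop and everything else on the table alone.

Things in the scene. Friction and masses are not known exactly. Their poses are not given: they have to be found in the camera images.
- scanner: grey pistol-grip hand scanner with a red trigger, clamped on its side in a fixed bench stand (steel foot 120 x 110 mm); origin on the table under the stand's post. z is up. Its grip is a level bar along y, 34 mm deep in x, 28 mm thick in z, mid-height 110 mm; it runs from y = -20 mm (the head's side) to y = -136 mm (battery end). Head and clamp lie at y > -25 mm and rise to 141 mm
- squeeze_point (a point): where to squeeze the scanner: midway between the back of the grip and the trigger's face at rest, half-way up the grip, 110 mm above the table; axes as scanner. One finger goes behind the grip (its back is 26 mm towards -x), the other before the trigger (face 26 mm towards +x), closing along x: about 52 mm over both at rest, 46 mm squeezed. 75 mm or more are free below the grip
- trigger_face (a point): point on the outer (+x) face of the scanner's red trigger, 26 mm from its pivot and half-way up; moves with the trigger. The trigger is 40 mm long along the grip, 8 mm thick and 18 mm high, pivoted at the head's end on an upright axis. The scanner is aimed at the tag of the loaded white tray behind it, which lies on the forks of the tray lift (tray top 104 mm above the table, fixed)
- scan_trigger (a joint): angle of the scanner's trigger in rad: 0 = out, 0.25 = squeezed right in against its stop. Sprung: it takes about 4 N at its middle to start and 10 N to go right in, and springs back by itself when released. The scanner reads at 0.20 and counts as released under 0.04
- knob_grip (a point): where to grip the black speed knob on the lift control box: on its upright axis, middle of the grip bar, 112 mm above the table. Bar 52 mm long, 14 thick, 30 tall, on a flange 50 mm across and 8 thick; the box's top is 27 mm below this point; nothing else within 60 mm of the axis. Axes turn with the knob: z up, x along the bar (white pointer at its +x end), so fingers close along y
- knob_pointer (a point): the pointer end of the knob's grip bar, on top of it, 26 mm from the axis; moves round with the knob
- speed_knob (a joint): angle of the speed knob in rad, clockwise from above: 0 = zero, where it starts and springs back to when let go. Notches 0.393 (22.5 deg) apart: 0.393, 0.785, third 1.178, 1.571, last 1.963. Leaving a notch, the resistance jumps from about 0.06 to 0.23 N m, then falls off steadily until it drops into the next; in every notch the spring still pushes back with 0.06 N m or more
- lift_box_mid (a point): middle of the top face of the grey lift control box, a fixed steel enclosure 140 mm (x) x 240 mm (y) x 85 mm tall; axes turn with the box. The knob stands 50 mm from here towards +y and the emergency stop 70 mm towards -y; two small lamps 8 mm high stand 28 mm towards -y. A fixed stack of empty white trays, 205 mm tall, stands at the back right of the table
- stop_top (a point): top of the red mushroom emergency stop, 40 mm across, on the same box, 34 mm above its top face, 120 mm from the knob: leave alone
- stop_button (a joint): travel of the emergency stop in m: 0 = not pressed, 0.006 = pressed
- spare_castor_mid (a point): middle of a spare swivel castor, about 110 mm tall, standing on its 90 x 70 mm plate with the wheel up; loose, to be left alone
- label_roll_mid (a point): middle of a roll of white labels standing on its end, 96 mm across, 62 mm tall; loose, to be left alone
- thermometer_mid (a point): middle of a white probe thermometer lying down, 185 mm long, 18 mm tall; loose, to be left alone
- wrench_mid (a point): middle of a steel wrench lying down, 180 mm long; loose, to be left alone
- marker_mid (a point): middle of a blue marker pen lying down, 130 mm long, 16 mm thick; loose, to be left alone
- sanitiser_mid (a point): middle of a closed bottle of sanitiser, 68 mm across, 190 mm tall; loose, to be left alone
There are look-alikes about, which are no part of the job. What is shaped like the scanner but orange is not meant.

How it is judged:
On the way, in this order (a step that is already met when the one before it is completed fails the run):
1. the scanner's trigger is squeezed right in while the speed knob is still at zero (value of joint scan_trigger above 0.2 rad and value of joint speed_knob below 0.15 rad), for 0.1 s.
2. the trigger is let go and back out, the fingers off the scanner, the speed knob still at zero (value of joint scan_trigger below 0.04 rad and value of joint speed_knob below 0.15 rad and contact force between the fingers and scanner below 0.5 N), for 0.2 s.
3. the speed knob is held by the fingers in its third notch (value of joint speed_knob between 1.048 and 1.308 rad and contact force between the fingers and speed_knob above 2 N), for 0.3 s.
At the end, for the whole second after the job is handed in: the speed knob stands in its third notch (1.178 rad, within 0.13 rad), still (under 0.1 rad/s), with the fingers on it (more than 2 N) holding it against its return spring; the scanner's trigger is out (under 0.04 rad) and the emergency stop is not pressed (all of step 3 and velocity of joint speed_knob between -0.1 and 0.1 rad/s and value of joint scan_trigger below 0.04 rad and value of joint stop_button below 0.0025 m); the arm keeps its last pose, push and grip.
It fails at once if the speed knob is turned past the third notch, over the ridge towards the fourth (value of joint speed_knob above 1.374 rad).
It fails at once if the emergency stop is pressed (value of joint stop_button above 0.0025 m).
It fails at once if one of the loose things on the table (castor, label roll, thermometer, wrench, marker, bottle) is moved by more than 25 mm (distance of any of spare_castor_mid, label_roll_mid, thermometer_mid, wrench_mid, marker_mid, sanitiser_mid from where it was at the start of the episode above 0.025 m).
It also fails if it takes over 54 s, if anything falls off the work surface, if the arm or the gripper's body presses on something with over 40 N, if the wrist force passes 120 N, or if a joint passes its speed limit or range.

## Robot

A 6-joint arm with a two-finger parallel gripper is mounted at the origin on the work surface. World frame = base frame: x ahead of the robot, y to its left, z up, the work surface at z = 0. Lengths are in m, angles in rad, forces in N, time in s.
With the tool pointing down it reaches from about 0.375 to 0.9 m from the base axis. Payload 3.1 kg.
Tool frame: the origin (TCP) lies midway between the tips of the shut fingers; the grasp point (between the pads) lies 19 mm behind it; z points along the fingers, y is the line along which they close (so a half turn about z gives the same grasp; the last joint's range is limited). The gripper opens to 87 mm and grips with 3 to 60 N. Pads are 19 mm wide; open, the fingers measure 117 mm over their backs; the gripper's body (75 mm by 190 mm) begins 51 mm behind the grasp point.
Start: joints at [0.97, 0.527, 1.433, -0, 1.181, -0.178], TCP at [0.256, 0.57, 0.223] pointing down, gripper open.
Joint ranges: [-3.08, 3.08], [-0.75, 2.2], [0.22, 2.44], [-1.43, 4.57], [0, 2.65], [-2.85, 2.85]. Speed limits (rad/s): [2.79, 2.79, 3.14, 3.14, 3.14, 3.14].

## Interface

Orientations are given as a unit quaternion [x, y, z, w].
In Python, from rig import get_obs, cams, job gives the robot as it stands.
- The arm moves only by the tool servo_tool, never from a script. Its argument "moves" is text: rows parted by semicolons, each of 5 numbers parted by spaces: the shift along the tool's x, y, z in m, then the turn about the tool's z in degrees, then the finger opening in m, from 0 to 0.087. In form: dx dy dz spin claw; .... A call has 1 to 10 rows; each row is the pose to reach, as a shift and turn from the pose commanded when the call began, along the tool's axes at that moment; what a row does not reach only later rows make up. A row lasts 1/12 s, in which the tool goes at most 41.7 mm and 7.16 degrees, less where a joint would pass 70% of its speed; a pose out of reach is approached as far as the arm can. A call with a gripper value outside its range is refused whole. The fingers move at their own pace and stop on an object; "grip_force" is the grip in N (left out, the last holds). Time passes only in rows, so rows that repeat a pose let the fingers close. It gives the time, the measured TCP pose, the force, the opening and the grip force at its end, in the units of the state.
- get_obs(): the state, without advancing time (a new reading comes with each control period).
- cams.camera(name): name is "side" or "top"; returns the picture (420x560x3 uint8, blue, green, red); there is no depth.
- cams.camera_model(name): a dict with "fx", "fy", "cx", "cy" (pixels), "dist" ([k1, k2, p1, p2, k3] as OpenCV has them; the pictures are not rectified), "R" (3x3) and "t" (3): a world point X has camera coordinates R X + t. Camera axes: x right, y down, z forward; pixel columns grow to the right and rows downward; lengths in m; the calibration is good to about 2 mm. A picture is of the moment at which its call begins. camera_model takes no time and is no camera call.
- job.hand_in(): hands the job in; it is judged then, once.
The state is a dict: "time": time; "q": joint angles; "joint_velocities": joint speeds; "joint_torque": joint torques, N m; "position": TCP position; "tool_rot": TCP orientation; "ft_force": force on the tool from outside, world axes, zero at the start; "moment": the same for the moment, N m; "grip_width": finger opening in m; "grip_force": force on a finger pad.
Only numpy, scipy, OpenCV 4.12 (cv2) and the standard library are available. Lean on these libraries where they do the work, as an engineer would, in place of code of your own. Each camera call takes 0.05 s, during which the arm holds its last target. There are 200 camera calls.

## Working session

There is one attempt and no reset: what is moved stays moved. The work goes in short steps, Python scripts to look and compute and a tool call to move; the robot and the scene stay as the last step left them, time stands still between calls to the robot, and variables do not carry over. Pictures are saved under pics/ and viewed, at most 10 in all, crops included, and the job is handed in when it is done.

Besides the shell and the picture viewer there is one more tool, called after "Request:" as name(argument=value, ...), one argument or row to a line, values as JSON. servo_tool: Moves the arm, as the interface text tells. Its arguments: {"type":"object","properties":{"moves":{"type":"string"},"grip_force":{"type":"number"}},"required":["moves"]}

```bash
ls; mkdir -p pics
python3 - <<'E'
from rig import get_obs,cams,job
import cv2
for n in("top","side"):
    cv2.imwrite(f"pics/{n}0.png",cams.camera(n)); m=cams.camera_model(n); print(n,m)
print(get_obs())
E
```

```text
pics
top {'fx': 383.78717535919753, 'fy': 383.78717535919753, 'cx': 269.9614608098935, 'cy': 205.9066586705363, 'dist': array([-0.06581306,  0.        ,  0.        ,  0.        ,  0.        ]), 'R': array([[-0.12221879, -0.992501  , -0.00208108],
       [-0.97249063,  0.12017309, -0.19955049],
       [ 0.19830415, -0.02236499, -0.97988533]]), 't': array([0.04360623, 0.52047802, 1.02929917])}
side {'fx': 431.2132073108767, 'fy': 431.2132073108767, 'cx': 283.5689859437743, 'cy': 203.87296392795503, 'dist': array([-0.12021872,  0.        ,  0.        ,  0.        ,  0.        ]), 'R': array([[ 0.80539944, -0.59270622,  0.00557497],
       [-0.41846208, -0.57523854, -0.7028443 ],
       [ 0.41978713,  0.56373749, -0.71132187]]), 't': array([-0.44623935,  0.273134  ,  1.21978674])}
{'time': 0.1, 'q': array([ 9.69448794e-01,  5.28378784e-01,  1.43373525e+00, -2.93835349e-05,
        1.18139441e+00, -1.78511243e-01]), 'joint_velocities': array([-0.00045897, -0.00494647, -0.00272736, -0.00220468,  0.00163147,
        0.00131236]), 'joint_torque': array([-7.75488606e-04, -4.40988994e+01, -1.77149910e+01,  6.34677010e-02,
        5.33580082e-02, -6.03375065e-05]), 'position': array([0.25608828, 0.56942656, 0.22167843]), 'tool_rot': array([ 2.09841117e-01,  9.77735029e-01, -8.91156663e-04, -3.51551602e-04]), 'ft_force': array([-0.17088717, -0.92449959,  0.06116531]), 'moment': array([-0.00972517,  0.00731971,  0.00383408]), 'grip_force': 0.0, 'grip_width': 0.08716645097494799}
```

View pics/top0.png

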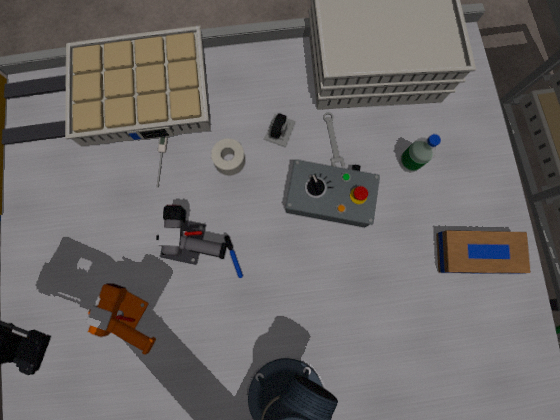

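View pics/side0.png

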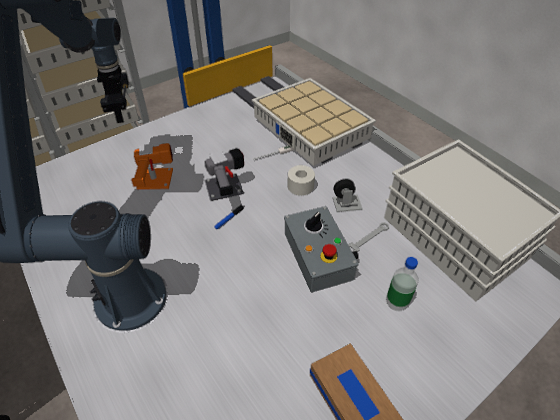

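Top picture: the grey scanner with the red trigger is at about (190,240). The orange look-alike is at (120,315) and isn't meant. The black knob is at (316,186), with the red stop at (360,195) on the same box. The label roll's dark core at (230,155) and the castor wheel at (278,125) aren't knobs. I'll check the choice in one enlarged composite.

Run:
```python
import cv2,numpy as np
def c(n,x,y,w=80,h=60,s=5):
    p=cv2.imread(f"pics/{n}0.png")[y:y+h,x:x+w]
    p=cv2.resize(p,(400,300),interpolation=cv2.INTER_CUBIC)
    for k in range(0,w,10):
        cv2.putText(p,str(x+k),(k*s,8),0,.3,(0,0,255),1);cv2.line(p,(k*s,9),(k*s,14),(0,0,255),1)
    for k in range(10,h,10): cv2.putText(p,str(y+k)+"-",(0,k*s+3),0,.3,(0,0,255),1)
    return p
cv2.imwrite("pics/c1.png",np.vstack([np.hstack([c("top",155,200),c("top",280,160)]),np.hstack([c("side",190,143),c("side",280,203)])]))
```

```text
(no output)
```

View pics/c1.png

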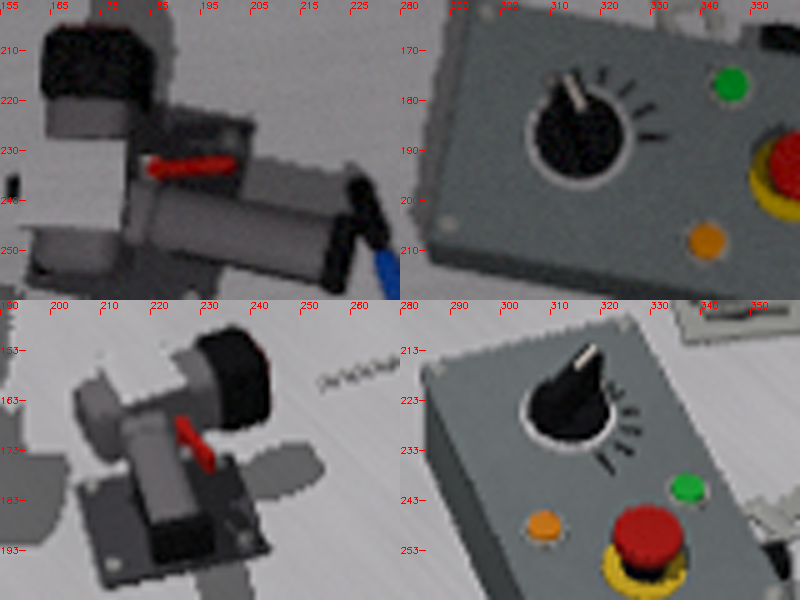

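```bash
cat > h.py <<'E'
import numpy as np,cv2
from rig import get_obs,cams,job
from scipy.spatial.transform import Rotation as Ro
def ray(n,u,v):
    m=cams.camera_model(n);K=np.array([[m['fx'],0,m['cx']],[0,m['fy'],m['cy']],[0,0,1]])
    p=cv2.undistortPoints(np.array([[[u,v]]],float),K,m['dist'])[0,0]
    return -m['R'].T@m['t'], m['R'].T@np.array([*p,1])
def at(n,u,v,z):
    c,d=ray(n,u,v); return (c+d*(z-c[2])/d[2])
def proj(n,X):
    m=cams.camera_model(n);K=np.array([[m['fx'],0,m['cx']],[0,m['fy'],m['cy']],[0,0,1]])
    return cv2.projectPoints(np.array(X,float).reshape(-1,3),cv2.Rodrigues(m['R'])[0],m['t'],K,m['dist'])[0][:,0]
def tri(a,b):
    (c1,d1),(c2,d2)=ray("top",*a),ray("side",*b)
    s=np.linalg.lstsq(np.c_[d1,-d2],c2-c1,rcond=None)[0]
    p,q=c1+d1*s[0],c2+d2*s[1]; return (p+q)/2,np.linalg.norm(p-q)
E
python3 - <<'E'
from h import *
np.set_printoptions(precision=4,suppress=True)
print("cams",ray("top",0,0)[0],ray("side",0,0)[0])
for l,n,u,v,z in [("gripend up","top",226,243.4,.124),("gripend lo","top",223.4,258.4,.124),("near up","top",187,237,.124),("near lo","top",186,249,.124),
 ("trig piv","top",185,233,.119),("trig tip","top",202,232,.119),("trig piv s","side",226,167.2,.119),("trig tip s","side",232.6,174.6,.119),
 ("capTL s","side",220.6,191,.124),("capTR s","side",231.5,187.5,.124),
 ("knob ring t","top",315.6,187,.087),("knob ring s","side",313.6,226,.087),
 ("ptr out t","top",313.6,175,.127),("ptr in t","top",316,181.6,.127),("ptr out s","side",319.2,212.4,.127),("ptr in s","side",315.4,216.8,.127),
 ("stop t","top",360,194,.119),("stop s","side",329.5,249,.119),("box c1","top",289,160,.085),("box c2","top",286,212,.085)]:
    print(l,at(n,u,v,z)[:2])
print(tri((202,232),(232.6,174.6)),tri((313.6,175),(319.2,212.4)))
E
```

```text
cams [0.3074 0.0038 1.1125] [-0.0384 -0.795   1.0621]
gripend up [0.4233 0.1059]
gripend lo [0.3858 0.1164]
near up [0.4521 0.205 ]
near lo [0.4213 0.2101]
trig piv [0.4639 0.2104]
trig tip [0.4612 0.1658]
trig piv s [0.4644 0.2061]
trig tip s [0.4627 0.1608]
capTL s [0.3884 0.1114]
capTR s [0.4247 0.1049]
knob ring t [ 0.5523 -0.151 ]
knob ring s [ 0.5548 -0.1516]
ptr out t [ 0.576  -0.1445]
ptr in t [ 0.5572 -0.1482]
ptr out s [ 0.5785 -0.1456]
ptr in s [ 0.5579 -0.1528]
stop t [ 0.5112 -0.2612]
stop s [ 0.5169 -0.2659]
box c1 [ 0.6391 -0.0887]
box c2 [ 0.4932 -0.061 ]
(array([0.4634, 0.1659, 0.1145]), np.float64(0.003426755030433169)) (array([ 0.5773, -0.1451,  0.1267]), np.float64(0.0025691611264473703))
```

The composite confirms the choice. The grey scanner's red trigger runs from (185,233) to (202,232) in the top picture. The knob is centred at about (315.6,187), with its white pointer at (313.6,175). The sizes agree: the pointer is about 25 mm from the axis, and the knob is 119 mm from the stop. Now I'll work out the moves.

```bash
cat >> h.py <<'E'
def go(x,y,z,ang):
    """shift in tool axes and spin to reach tcp x y z with tool y at world angle ang (deg)"""
    o=get_obs();R=Ro.from_quat(o['tool_rot']).as_matrix()
    a=np.degrees(np.arctan2(R[1,1],R[0,1]))
    print("t",o['time'],"pos",o['position'].round(4),"yang",a.round(2),"tilt",R[:,2].round(4),"q",o['q'].round(2))
    print("shift",(R.T@(np.array([x,y,z])-o['position'])).round(4),"spin",round(-(ang-a),2))
E
python3 -c "
from h import *
go(.442,.189,.223,-18)"
```

```text
t 0.1 pos [0.2561 0.5694 0.2217] yang 65.77 tilt [-0.0011 -0.0016 -1.    ] q [ 0.97  0.53  1.43 -0.    1.18 -0.18]
shift [-0.3256 -0.2706 -0.0009] spin 83.77
```

Request:
servo_tool(
  moves="-0.02 -0.017 0 5 0.087; -0.045 -0.037 0 12 0.087; -0.07 -0.058 0 19 0.087; -0.095 -0.079 0 26 0.087; -0.12 -0.1 0 33 0.087; -0.145 -0.12 0 40 0.087; -0.17 -0.141 0 47 0.087; -0.195 -0.162 0 54 0.087; -0.22 -0.183 0 60 0.087; -0.24 -0.2 0 65 0.087",
  grip_force=25,
)

```text
time: 0.93
position: [0.3936, 0.287, 0.2223]
tool_rot: [0.704, 0.71, -0.0, 0.0]
ft_force: [0.7, 0.1, -0.4]
grip_width: 0.0872
grip_force: 0.0
```

```bash
python3 -c "
from h import *
go(.442,.189,.223,-18)"
```

```text
t 0.9333 pos [0.3936 0.287  0.2223] yang 0.45 tilt [-4.e-04 -7.e-04 -1.e+00] q [ 0.4   0.34  1.77 -0.    1.03  0.39]
shift [-0.0984  0.0476 -0.0006] spin 18.45
```

Request:
servo_tool(
  moves="-0.02 0.01 0 5 0.087; -0.045 0.021 0 10 0.087; -0.07 0.033 0 15 0.087; -0.09 0.043 0 18.5 0.087; -0.0985 0.0475 0 18.5 0.087; -0.0985 0.0475 0.02 18.5 0.087; -0.0985 0.0475 0.02 18.5 0.087; -0.0985 0.0475 0.02 18.5 0.087",
)

```text
time: 1.6
position: [0.4407, 0.1914, 0.2018]
tool_rot: [0.807, 0.59, -0.002, -0.001]
ft_force: [0.5, 0.4, -0.1]
grip_width: 0.0869
grip_force: 0.0
```

Run:
```python
from h import *
go(.442,.189,.091,-18)
def c(n,x,y,w=80,h=60,s=5):
    p=cams.camera(n)[y:y+h,x:x+w]
    p=cv2.resize(p,(400,300),interpolation=cv2.INTER_CUBIC)
    return p
cv2.imwrite("pics/c2.png",np.hstack([c("top",155,200),c("side",190,133)]))
```

```text
t 1.6 pos [0.4407 0.1914 0.2018] yang -17.66 tilt [-3.6e-03 -3.0e-04 -1.0e+00] q [0.18 0.37 1.81 0.   0.97 0.48]
shift [-0.0017  0.0024  0.1108] spin 0.34
```

View pics/c2.png

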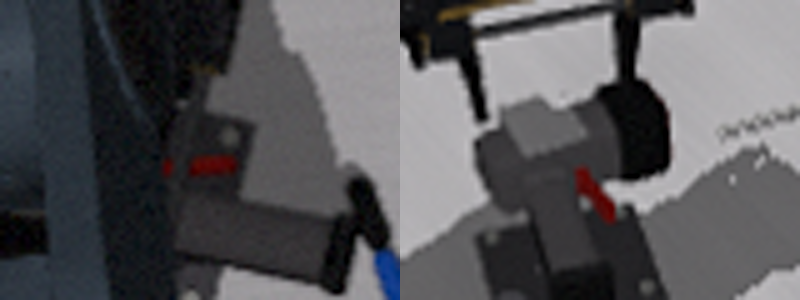

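The arm now hides part of the top view. In the side view the fingertips, at about (206,157) and (236,150), straddle the grip along its x axis, still above it. I'll go down in steps and watch the force.

Request:
servo_tool(
  moves="-0.002 0.0025 0.015 0 0.087; -0.002 0.0025 0.03 0 0.087; -0.002 0.0025 0.045 0 0.087; -0.002 0.0025 0.06 0 0.087; -0.002 0.0025 0.075 0 0.087; -0.002 0.0025 0.09 0 0.087; -0.002 0.0025 0.1 0 0.087; -0.002 0.0025 0.11 0 0.087; -0.002 0.0025 0.11 0 0.087; -0.002 0.0025 0.11 0 0.087",
)

```text
time: 2.53
position: [0.4438, 0.1892, 0.0928]
tool_rot: [0.807, 0.59, -0.0, -0.0]
ft_force: [-0.4, -0.6, -0.5]
grip_width: 0.087
grip_force: 0.0
```

Run:
```python
from h import *
go(.442,.189,.091,-18)
def c(n,x,y,w=80,h=60,s=5):
    p=cams.camera(n)[y:y+h,x:x+w]
    p=cv2.resize(p,(400,300),interpolation=cv2.INTER_CUBIC)
    return p
cv2.imwrite("pics/c3.png",np.hstack([c("top",155,200),c("side",190,143)]))
```

```text
t 2.5333 pos [0.4438 0.1892 0.0928] yang -17.65 tilt [-1.e-04  1.e-04 -1.e+00] q [0.17 0.56 1.9  0.   0.68 0.48]
shift [-0.0007 -0.0017  0.0018] spin 0.35
```

View pics/c3.png

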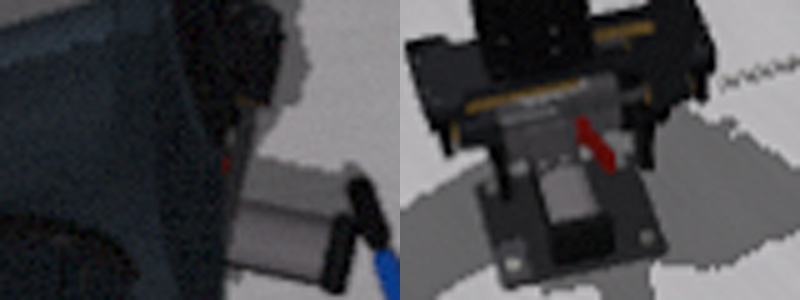

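In the side view one finger is behind the grip at about (502,190) in the crop. The other is in front of the trigger at about (645,150). I'll squeeze now.

Request:
servo_tool(
  moves="0 0 0 0 0.06; 0 0 0 0 0.05; 0 0 0 0 0.04; 0 0 0 0 0.03; 0 0 0 0 0.03; 0 0 0 0 0.03; 0 0 0 0 0.03; 0 0 0 0 0.03; 0 0 0 0 0.03; 0 0 0 0 0.03",
  grip_force=25,
)

```text
time: 3.47
position: [0.4383, 0.19, 0.0923]
tool_rot: [0.809, 0.588, -0.004, -0.004]
ft_force: [-8.0, 8.8, 7.6]
grip_width: 0.045
grip_force: 25.0
```

Request:
servo_tool(
  moves="0 -0.004 0 0 0.03; 0 -0.004 0 0 0.03; 0 -0.004 0 0 0.03; 0 -0.004 0 0 0.03; 0 -0.004 0 0 0.03; 0 -0.004 0 0 0.03",
  grip_force=35,
)

```text
time: 3.97
position: [0.4383, 0.19, 0.0925]
tool_rot: [0.808, 0.589, -0.001, -0.001]
ft_force: [-3.6, 1.9, 5.6]
grip_width: 0.0452
grip_force: 35.1
```

Run:
```python
from h import *
go(.442,.189,.091,-18)
cv2.imwrite("pics/c4.png",cv2.resize(cams.camera("side")[143:203,190:270],(560,420),interpolation=cv2.INTER_CUBIC))
```

```text
t 3.9667 pos [0.4383 0.19   0.0925] yang -17.86 tilt [-4.e-03  8.e-04 -1.e+00] q [0.17 0.55 1.91 0.   0.68 0.48]
shift [0.0001 0.0038 0.0015] spin 0.14
```

View pics/c4.png

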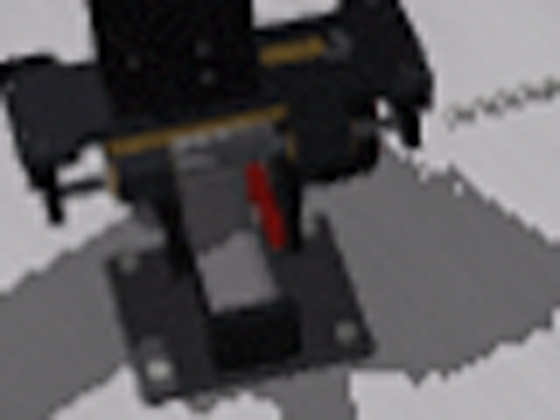

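The red trigger, at about (265,205) in the crop, now lies parallel to the grip. The width stayed at 45 mm when I raised the force, so it's against its stop. I'll release, then rise.

Request:
servo_tool(
  moves="0 0.002 0 0 0.06; 0 0.002 0 0 0.087; 0 0.002 0 0 0.087; 0 0.002 0 0 0.087; 0 0.002 0 0 0.087; 0 0.002 0 0 0.087; 0 0.002 0 0 0.087; 0 0.002 0 0 0.087; 0 0.002 0 0 0.087; 0 0.002 0 0 0.087",
)

```text
time: 4.85
position: [0.442, 0.1891, 0.0925]
tool_rot: [0.808, 0.59, 0.0, 0.0]
ft_force: [0.1, 0.5, -0.2]
grip_width: 0.0864
grip_force: 0.0
```

Request:
servo_tool(
  moves="0 0 -0.01 0 0.087; 0 0 -0.03 0 0.087; 0 0 -0.05 0 0.087; 0 0 -0.07 0 0.087; 0 0 -0.09 0 0.087; 0 0 -0.11 0 0.087; 0 0 -0.13 0 0.087; 0 0 -0.14 0 0.087; 0 0 -0.14 0 0.087",
)

```text
time: 5.6
position: [0.4435, 0.1895, 0.2349]
tool_rot: [0.808, 0.59, 0.003, 0.001]
ft_force: [0.3, -0.4, 0.5]
grip_width: 0.0868
grip_force: 0.0
```

Run:
```python
from h import *
go(.5535,-.1515,.23,-75)
```

```text
t 5.6 pos [0.4435 0.1895 0.2349] yang -17.71 tilt [ 0.0058  0.001  -1.    ] q [ 0.17  0.32  1.77 -0.    1.05  0.48]
shift [-0.2914  0.2085  0.0053] spin 57.29
```

Request:
servo_tool(
  moves="-0.02 0.014 0 5 0.087; -0.045 0.032 0 11 0.087; -0.07 0.05 0 17 0.087; -0.1 0.072 0 23 0.087; -0.13 0.093 0 29 0.087; -0.16 0.115 0 35 0.087; -0.19 0.136 0 41 0.087; -0.22 0.157 0 47 0.087; -0.25 0.179 0 53 0.087; -0.27 0.193 0 57 0.087",
)

```text
time: 6.43
position: [0.5442, -0.1302, 0.2314]
tool_rot: [0.992, 0.13, -0.0, 0.0]
ft_force: [1.4, 0.4, 0.1]
grip_width: 0.0867
grip_force: 0.0
```

Run:
```python
from h import *
go(.5535,-.1515,.2,-75)
```

```text
t 6.4333 pos [ 0.5442 -0.1302  0.2314] yang -75.11 tilt [-3.e-04 -8.e-04 -1.e+00] q [-0.43  0.43  1.59 -0.    1.12  0.88]
shift [0.0036 0.0229 0.0314] spin -0.11
```

Request:
servo_tool(
  moves="0.002 0.012 0 0 0.06; 0.0035 0.022 0.01 0 0.06; 0.0035 0.022 0.03 0 0.06; 0.0035 0.022 0.03 0 0.06; 0.0035 0.022 0.03 0 0.06; 0.0035 0.022 0.03 0 0.06",
)

```text
time: 6.93
position: [0.5523, -0.1457, 0.2023]
tool_rot: [0.991, 0.134, -0.001, -0.0]
ft_force: [-0.5, 0.1, 1.4]
grip_width: 0.0618
grip_force: 0.0
```

Run:
```python
from h import *
go(.5535,-.1515,.1,-75)
```

```text
t 6.9333 pos [ 0.5523 -0.1457  0.2023] yang -74.6 tilt [-1.1e-03  8.0e-04 -1.0e+00] q [-0.45  0.48  1.59  0.    1.07  0.85]
shift [-0.0003  0.006   0.1023] spin 0.4
```

Request:
servo_tool(
  moves="0 0.005 0.015 0 0.06; 0 0.005 0.03 0 0.06; 0 0.005 0.045 0 0.06; 0 0.005 0.055 0 0.06; 0 0.005 0.055 0 0.06; 0 0.005 0.055 0 0.06; 0 0.005 0.055 0 0.06",
)

```text
time: 7.52
position: [0.5548, -0.1518, 0.1485]
tool_rot: [0.991, 0.133, 0.001, 0.001]
ft_force: [-0.7, -0.6, -0.1]
grip_width: 0.0598
grip_force: 0.0
```

Run:
```python
from h import *
go(.5535,-.1515,.1,-75)
def c(n,x,y,w=80,h=60,s=5):
    p=cams.camera(n)[y:y+h,x:x+w]
    return cv2.resize(p,(400,300),interpolation=cv2.INTER_CUBIC)
cv2.imwrite("pics/c5.png",np.hstack([c("top",280,160),c("side",280,183)]))
```

```text
t 7.5167 pos [ 0.5548 -0.1518  0.1485] yang -74.69 tilt [ 1.7e-03 -8.0e-04 -1.0e+00] q [-0.46  0.56  1.63  0.    0.95  0.84]
shift [-0.0012 -0.0007  0.0485] spin 0.31
```

View pics/c5.png

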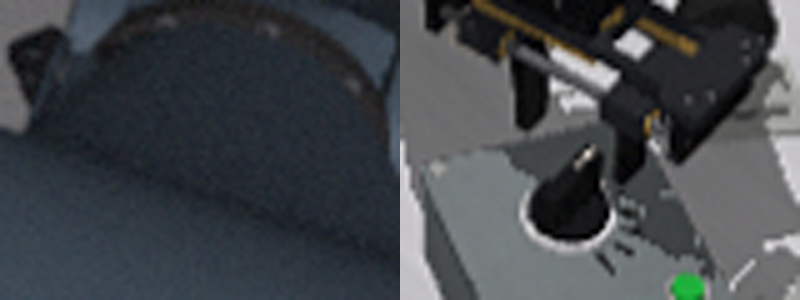

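The side view shows the fingers on either side of the bar, with the white pointer at (585,155) in the crop. I'll go down and grip.

Request:
servo_tool(
  moves="-0.001 0 0.015 0 0.06; -0.001 0 0.03 0 0.06; -0.001 0 0.04 0 0.06; -0.001 0 0.048 0 0.06; -0.001 0 0.048 0 0.06; -0.001 0 0.048 0 0.06; -0.001 0 0.048 0 0.06",
)

```text
time: 8.2
position: [0.5536, -0.1524, 0.1001]
tool_rot: [0.991, 0.133, 0.0, 0.0]
ft_force: [0.5, -0.0, -0.1]
grip_width: 0.0597
grip_force: 0.0
```

Request:
servo_tool(
  moves="0 0 0 0 0.04; 0 0 0 0 0.025; 0 0 0 0 0.015; 0 0 0 0 0.005; 0 0 0 0 0.005; 0 0 0 0 0.005; 0 0 0 0 0.005; 0 0 0 0 0.005; 0 0 0 0 0.005",
  grip_force=10,
)

```text
time: 8.95
position: [0.5524, -0.15, 0.0995]
tool_rot: [0.991, 0.133, -0.0, -0.002]
ft_force: [0.0, 4.8, 3.2]
grip_width: 0.0138
grip_force: 10.0
```

Run:
```python
from h import *
go(.5535,-.1515,.1,-75)
o=get_obs();print(o['moment'].round(3),o['ft_force'].round(2),o['grip_width'],o['joint_torque'][5])
```

```text
t 8.95 pos [ 0.5524 -0.15    0.0995] yang -74.77 tilt [-0.0015  0.0038 -1.    ] q [-0.46  0.63  1.67  0.    0.85  0.84]
shift [ 0.0007  0.0017 -0.0005] spin 0.23
[0.898 0.084 0.093] [0.03 4.83 3.23] 0.01379830244200489 0.10529112070798874
```

Request:
servo_tool(
  moves="0 -0.0025 0 0 0.005; 0 -0.0025 0 0 0.005; 0 -0.0025 0 0 0.005; 0 -0.0025 0 0 0.005; 0 -0.0025 0 0 0.005",
  grip_force=40,
)

```text
time: 9.37
position: [0.5524, -0.1499, 0.0995]
tool_rot: [0.991, 0.133, -0.0, 0.0]
ft_force: [-0.9, -1.0, 0.2]
grip_width: 0.0138
grip_force: 40.0
```

```bash
cat > s.py <<'E'
from h import *
o=get_obs();R=Ro.from_quat(o['tool_rot']).as_matrix()
print(round(o['time'],2),"pos",o['position'].round(4),"yang",np.degrees(np.arctan2(R[1,1],R[0,1])).round(2),"M",o['moment'].round(3),"F",o['ft_force'].round(1),"w",o['grip_width'].round(4),"tq6",o['joint_torque'][5].round(3),"q6",o['q'][5].round(3),"tilt",R[:,2].round(4))
E
python3 s.py
```

```text
Traceback (most recent call last):
  File "s.py", line 3, in <module>
    print(round(o['time'],2),"pos",o['position'].round(4),"yang",np.degrees(np.arctan2(R[1,1],R[0,1])).round(2),"M",o['moment'].round(3),"F",o['ft_force'].round(1),"w",o['grip_width'].round(4),"tq6",o['joint_torque'][5].round(3),"q6",o['q'][5].round(3),"tilt",R[:,2].round(4))
                                                                                                                                                                        ^^^^^^^^^^^^^^^^^^^^^
AttributeError: 'float' object has no attribute 'round'
```

Request:
servo_tool(
  moves="0 0 0 2 0.005; 0 0 0 4 0.005; 0 0 0 6 0.005; 0 0 0 8 0.005; 0 0 0 8 0.005; 0 0 0 8 0.005",
)

```text
time: 9.87
position: [0.5525, -0.1499, 0.0996]
tool_rot: [0.998, 0.064, 0.0, 0.0]
ft_force: [-0.8, -0.8, 0.4]
grip_width: 0.0137
grip_force: 40.0
```

```bash
python3 s.py
```

```text
Traceback (most recent call last):
  File "s.py", line 3, in <module>
    print(round(o['time'],2),"pos",o['position'].round(4),"yang",np.degrees(np.arctan2(R[1,1],R[0,1])).round(2),"M",o['moment'].round(3),"F",o['ft_force'].round(1),"w",o['grip_width'].round(4),"tq6",o['joint_torque'][5].round(3),"q6",o['q'][5].round(3),"tilt",R[:,2].round(4))
                                                                                                                                                                        ^^^^^^^^^^^^^^^^^^^^^
AttributeError: 'float' object has no attribute 'round'
```

```bash
sed -i "s/o\['grip_width'\].round(4)/round(o['grip_width'],4)/" s.py; python3 s.py
```

```text
9.87 pos [ 0.5525 -0.1499  0.0996] yang -82.68 M [-0.186  0.222  0.178] F [-0.8 -0.8  0.4] w 0.0137 tq6 0.158 q6 0.983 tilt [ 1.e-04 -2.e-04 -1.e+00]
```

Request:
servo_tool(
  moves="0 0 0 1.5 0.005; 0 0 0 3 0.005; 0 0 0 3 0.005; 0 0 0 3 0.005",
)

```text
time: 10.2
position: [0.5524, -0.1499, 0.0995]
tool_rot: [0.999, 0.038, 0.0, 0.0]
ft_force: [0.7, -1.5, -0.2]
grip_width: 0.0137
grip_force: 40.0
```

```bash
python3 s.py
```

```text
10.2 pos [ 0.5524 -0.1499  0.0995] yang -85.66 M [-0.208  0.22   0.178] F [ 0.7 -1.5 -0.2] w 0.0137 tq6 0.167 q6 1.035 tilt [ 0.e+00 -2.e-04 -1.e+00]
```

Request:
servo_tool(
  moves="0 0 0 1.5 0.005; 0 0 0 3 0.005; 0 0 0 3 0.005; 0 0 0 3 0.005",
)

```text
time: 10.53
position: [0.5524, -0.1499, 0.0996]
tool_rot: [1.0, 0.011, 0.0, 0.0]
ft_force: [-0.1, -1.7, -0.3]
grip_width: 0.0134
grip_force: 40.0
```

```bash
python3 s.py
```

```text
10.53 pos [ 0.5524 -0.1499  0.0996] yang -88.68 M [-0.215  0.255 -0.047] F [-0.1 -1.7 -0.3] w 0.0134 tq6 0.018 q6 1.088 tilt [ 1.e-04 -1.e-04 -1.e+00]
```

Request:
servo_tool(
  moves="0 0 0 1.5 0.005; 0 0 0 3 0.005; 0 0 0 3 0.005; 0 0 0 3 0.005",
)

```text
time: 10.87
position: [0.5525, -0.1499, 0.0996]
tool_rot: [1.0, -0.015, 0.0, 0.0]
ft_force: [-1.0, -2.3, -0.6]
grip_width: 0.0138
grip_force: 40.0
```

```bash
python3 s.py
```

```text
10.87 pos [ 0.5525 -0.1499  0.0996] yang -91.69 M [-0.266  0.214 -0.042] F [-1.  -2.3 -0.6] w 0.0138 tq6 -0.043 q6 1.14 tilt [ 1.e-04 -1.e-04 -1.e+00]
```

Request:
servo_tool(
  moves="0 0 0 1.5 0.005; 0 0 0 3 0.005; 0 0 0 3 0.005; 0 0 0 3 0.005",
)

```text
time: 11.2
position: [0.5525, -0.1499, 0.0995]
tool_rot: [0.999, -0.041, 0.0, 0.0]
ft_force: [-0.1, -2.0, -0.3]
grip_width: 0.0137
grip_force: 40.0
```

```bash
python3 s.py
```

```text
11.2 pos [ 0.5525 -0.1499  0.0995] yang -94.67 M [-0.314  0.262 -0.062] F [-0.1 -2.  -0.3] w 0.0137 tq6 -0.026 q6 1.192 tilt [ 1.e-04 -2.e-04 -1.e+00]
```

Request:
servo_tool(
  moves="0 0 0 1.5 0.005; 0 0 0 3 0.005; 0 0 0 3 0.005; 0 0 0 3 0.005",
)

```text
time: 11.53
position: [0.5524, -0.1499, 0.0995]
tool_rot: [0.998, -0.066, 0.0, 0.0]
ft_force: [0.1, -2.6, -0.7]
grip_width: 0.0137
grip_force: 40.0
```

```bash
python3 s.py
```

```text
11.53 pos [ 0.5524 -0.1499  0.0995] yang -97.62 M [-0.452  0.217  0.198] F [ 0.1 -2.6 -0.7] w 0.0137 tq6 0.204 q6 1.244 tilt [-0.e+00 -4.e-04 -1.e+00]
```

Reading the moment: it fell at about −87° and jumped at about −97°, so the first notch is near −96°, about 22° from where I gripped. I'll go on to the second notch and feel its edge more finely.

Request:
servo_tool(
  moves="0 0 0 2 0.005; 0 0 0 4 0.005; 0 0 0 6 0.005; 0 0 0 8 0.005; 0 0 0 10 0.005; 0 0 0 12 0.005; 0 0 0 14 0.005; 0 0 0 16 0.005; 0 0 0 18 0.005; 0 0 0 18 0.005",
)

```text
time: 12.37
position: [0.5524, -0.1499, 0.0995]
tool_rot: [0.975, -0.223, 0.0, 0.0]
ft_force: [-0.4, -3.4, -1.6]
grip_width: 0.0137
grip_force: 40.0
```

```bash
python3 s.py
```

```text
12.37 pos [ 0.5524 -0.1499  0.0995] yang -115.73 M [-0.378  0.262  0.005] F [-0.4 -3.4 -1.6] w 0.0137 tq6 0.152 q6 1.56 tilt [ 1.e-04 -2.e-04 -1.e+00]
```

Request:
servo_tool(
  moves="0 0 0 1 0.005; 0 0 0 1.5 0.005; 0 0 0 1.5 0.005; 0 0 0 1.5 0.005",
)

```text
time: 12.7
position: [0.5524, -0.1499, 0.0995]
tool_rot: [0.972, -0.235, 0.0, 0.0]
ft_force: [-0.5, -3.6, -0.4]
grip_width: 0.0136
grip_force: 40.0
```

```bash
python3 s.py
```

```text
12.7 pos [ 0.5524 -0.1499  0.0995] yang -117.19 M [-0.439  0.22   0.127] F [-0.5 -3.6 -0.4] w 0.0136 tq6 0.088 q6 1.586 tilt [ 0.e+00 -3.e-04 -1.e+00]
```

Request:
servo_tool(
  moves="0 0 0 1 0.005; 0 0 0 1.5 0.005; 0 0 0 1.5 0.005; 0 0 0 1.5 0.005",
)

```text
time: 13.03
position: [0.5524, -0.1499, 0.0996]
tool_rot: [0.969, -0.248, 0.0, 0.0]
ft_force: [-0.7, -4.3, -1.1]
grip_width: 0.0137
grip_force: 40.0
```

```bash
python3 s.py
```

```text
13.03 pos [ 0.5524 -0.1499  0.0996] yang -118.71 M [-0.582  0.304  0.108] F [-0.7 -4.3 -1.1] w 0.0137 tq6 0.113 q6 1.612 tilt [ 0.e+00 -3.e-04 -1.e+00]
```

Request:
servo_tool(
  moves="0 0 0 1 0.005; 0 0 0 1.5 0.005; 0 0 0 1.5 0.005; 0 0 0 1.5 0.005",
)

```text
time: 13.37
position: [0.5524, -0.1499, 0.0996]
tool_rot: [0.965, -0.261, 0.0, 0.0]
ft_force: [-0.6, -4.7, -0.3]
grip_width: 0.0136
grip_force: 40.0
```

```bash
python3 s.py
```

```text
13.37 pos [ 0.5524 -0.1499  0.0996] yang -120.21 M [-0.735  0.283  0.24 ] F [-0.6 -4.7 -0.3] w 0.0136 tq6 0.216 q6 1.638 tilt [ 0.e+00 -4.e-04 -1.e+00]
```

The second notch's edge is at about −119.5°, so the third should be near −141°. I'll go there and check by feel, keeping well short of the failure point near −152°.

Request:
servo_tool(
  moves="0 0 0 2 0.005; 0 0 0 4 0.005; 0 0 0 6 0.005; 0 0 0 8 0.005; 0 0 0 10 0.005; 0 0 0 12 0.005; 0 0 0 14 0.005; 0 0 0 16 0.005; 0 0 0 17 0.005; 0 0 0 17 0.005",
)

```text
time: 14.2
position: [0.5524, -0.1499, 0.0996]
tool_rot: [0.916, -0.401, 0.0, 0.0]
ft_force: [-0.7, -4.8, -1.3]
grip_width: 0.0138
grip_force: 40.0
```

```bash
python3 s.py
```

```text
14.2 pos [ 0.5524 -0.1499  0.0996] yang -137.24 M [-0.771  0.365  0.072] F [-0.7 -4.8 -1.3] w 0.0138 tq6 0.178 q6 1.935 tilt [ 1.e-04 -2.e-04 -1.e+00]
```

Request:
servo_tool(
  moves="0 0 0 1 0.005; 0 0 0 2 0.005; 0 0 0 2 0.005; 0 0 0 2 0.005",
)

```text
time: 14.53
position: [0.5524, -0.1499, 0.0996]
tool_rot: [0.909, -0.417, 0.0, 0.0]
ft_force: [-1.1, -5.0, -1.3]
grip_width: 0.0137
grip_force: 40.0
```

```bash
python3 s.py
```

```text
14.53 pos [ 0.5524 -0.1499  0.0996] yang -139.27 M [-0.724  0.295 -0.003] F [-1.1 -5.  -1.3] w 0.0137 tq6 0.023 q6 1.971 tilt [ 1.e-04 -1.e-04 -1.e+00]
```

Request:
servo_tool(
  moves="0 0 0 1 0.005; 0 0 0 1.5 0.005; 0 0 0 1.5 0.005; 0 0 0 1.5 0.005",
)

```text
time: 14.87
position: [0.5524, -0.1499, 0.0996]
tool_rot: [0.903, -0.429, 0.0, 0.0]
ft_force: [-1.1, -5.2, -0.9]
grip_width: 0.0137
grip_force: 40.0
```

```bash
python3 s.py
```

```text
14.87 pos [ 0.5524 -0.1499  0.0996] yang -140.76 M [-0.732  0.309  0.058] F [-1.1 -5.2 -0.9] w 0.0137 tq6 0.049 q6 1.997 tilt [ 1.e-04 -2.e-04 -1.e+00]
```

Request:
servo_tool(
  moves="0 0 0 1 0.005; 0 0 0 1.5 0.005; 0 0 0 1.5 0.005; 0 0 0 1.5 0.005",
)

```text
time: 15.2
position: [0.5524, -0.1499, 0.0996]
tool_rot: [0.898, -0.44, 0.0, 0.0]
ft_force: [-0.6, -4.7, 0.6]
grip_width: 0.0137
grip_force: 40.0
```

```bash
python3 s.py
```

```text
15.2 pos [ 0.5524 -0.1499  0.0996] yang -142.22 M [-0.734  0.352  0.163] F [-0.6 -4.7  0.6] w 0.0137 tq6 0.155 q6 2.023 tilt [ 0.e+00 -3.e-04 -1.e+00]
```

The resistance rises at −142.2°, so the third notch is at about −141°. I'll back off 1.2° and hold.

Request:
servo_tool(
  moves="0 0 0 -1.2 0.005; 0 0 0 -1.2 0.005; 0 0 0 -1.2 0.005; 0 0 0 -1.2 0.005; 0 0 0 -1.2 0.005; 0 0 0 -1.2 0.005; 0 0 0 -1.2 0.005; 0 0 0 -1.2 0.005",
)

```text
time: 15.87
position: [0.5524, -0.1499, 0.0996]
tool_rot: [0.902, -0.431, 0.0, 0.0]
ft_force: [-0.4, -5.9, -0.0]
grip_width: 0.0139
grip_force: 40.0
```

Run:
```python
exec(open('s.py').read())
def c(n,x,y,w=80,h=60,s=5):
    p=cams.camera(n)[y:y+h,x:x+w]
    return cv2.resize(p,(400,300),interpolation=cv2.INTER_CUBIC)
cv2.imwrite("pics/c6.png",np.vstack([np.hstack([c("top",155,200),c("top",280,160)]),np.hstack([c("side",190,143),c("side",280,203)])]))
```

```text
15.87 pos [ 0.5524 -0.1499  0.0996] yang -141.07 M [-0.718  0.342  0.044] F [-0.4 -5.9 -0. ] w 0.0139 tq6 0.024 q6 2.002 tilt [ 1.e-04 -1.e-04 -1.e+00]
```

View pics/c6.png

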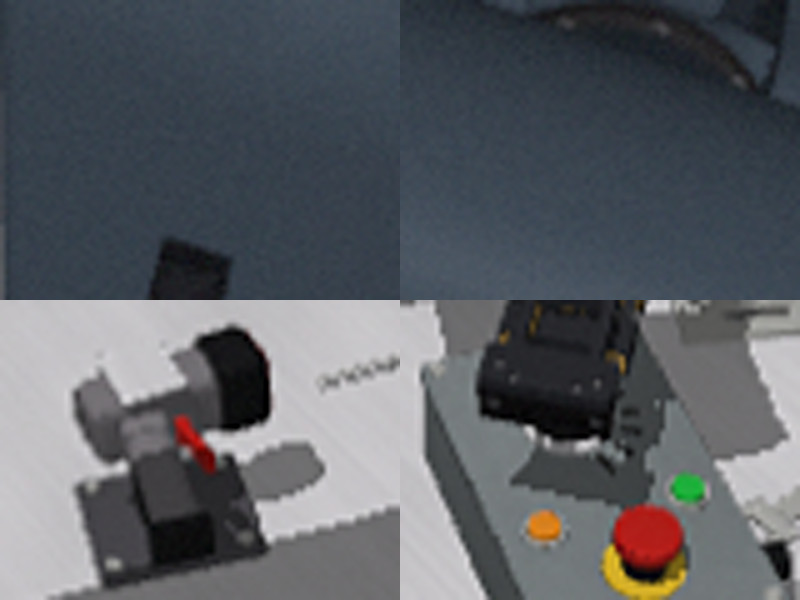

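The side view shows the trigger back out at (195,445), the gripper on the knob at (560,410), and the emergency stop untouched at (648,530). Handing in.

```bash
python3 -c "
from rig import job
print(job.hand_in())"
```

```text
the job is handed in; nothing more can be done
None
```

I handed the job in at about 16 s, with the trigger squeezed right in and sprung back out, the fingers holding the knob at what I felt as the third notch, and the emergency stop untouched; the hand-in gave no verdict.

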